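# Unlock the reagent box with its key

### The arm

A 6-joint arm with a two-finger parallel gripper is mounted at the origin on a cart in front of the work surface, level with it; the furniture and walls round the work are solid. World frame = base frame: x ahead of the robot, y to its left, z up, the work surface at z = 0. Lengths are in mm, angles in rad, forces in N, time in s.
With the tool pointing down it reaches from about 350 to 875 mm from the base axis. Payload 4.2 kg.
Tool frame: the origin (TCP) lies on the mounting face of the last link; the fingertips stand 173 mm ahead of it and the grasp point (between the pads) lies grip_point_offset ahead of it (grip_point_offset is the distance from the TCP to the grasp point, in mm); z points along the fingers, y is the line along which they close (so a half turn about z gives the same grasp; the last joint's range is limited). The gripper opens to 85 mm and grips with 20 to 120 N. Pads are 22 mm wide; open, the fingers measure 114 mm over their backs; the gripper's body (76 mm by 85 mm) begins 54 mm behind the grasp point. The pads swing forward as they close: fully open they stand 13 mm farther back than shut.
Start: joints at [1.398, 0.385, 0.008, 0, -1.194, -0.259], TCP at [261.533, 567.627, 404.712] pointing down, gripper open.
Joint ranges: [-3.14, 3.14], [-1.21, 2.06], [-1.07, 1.41], [-3.16, 2.05], [-2.99, -0.16], [-3.1, 3.1]. Speed limits (rad/s): [2.79, 2.79, 3.14, 3.14, 3.14, 3.14].

### API

Orientations are given as a unit quaternion [x, y, z, w].
In Python, from bench import read_state, get_image, job_done, recognise, place_of, grip_point_offset gives the robot as it stands. The module is installed in compiled form; this text tells all that it offers.
- The arm moves only by the tool carry_out, never from a script. Its arguments are lists of equal length, an entry for each row: "slide": the shift along the tool's x, y, z in m, a list of three; "roll": the turn about the tool's z in degrees; "claw": the finger opening in m, from 0 to 0.0854. A call has 1 to 8 rows; each row is the pose to reach, as a shift and turn from the pose commanded when the call began, along the tool's axes at that moment; what a row does not reach only later rows make up. A row lasts 1/8 s, in which the tool goes at most 62.5 mm and 10.7 degrees, less where a joint would pass 70% of its speed; a pose out of reach is approached as far as the arm can. A call with a gripper value outside its range is refused whole. The fingers move at their own pace and stop on an object; the grip force is fixed at half the most. Time passes only in rows, so rows that repeat a pose let the fingers close. It gives the time, the measured TCP pose, the force, the opening and the grip force at its end, in the units of the state.
- read_state(): the state, without advancing time (a new reading comes with each control period).
- get_image(name): name is "side" or "top"; returns a dict with "img" (384x512x3 uint8, red, green, blue), "z_map" (384x512 float32, mm along the optical axis (not along the pixel's ray), 0 where there is no reading), "mtx" (3x3 intrinsics, pixels), "k1" (the pictures are not rectified: a ray, as slopes to the right and down, at radius r is drawn at 1 + k1 r^2 times it, then the intrinsics apply), "world_from_camera" (4x4, takes a point from camera to world coordinates). Camera axes: x right, y up, looking along -z (the intrinsics and any distortion apply to the point x, -y, -z); pixel columns grow to the right and rows downward; lengths in mm; the calibration is good to about 2 mm. A picture is of the moment at which its call begins.
- job_done(): hands the job in; it is judged then, once.
Trained networks look in a picture, given as the dict that the camera call returned (one of the last four; its "shot" number tells which), for a name from the list of things; names that differ only in an ending like _2 or _b are one class to them, and where a whole thing is asked for, a point or a joint stands for the part that bears it (a point fixed in the world has none). Each returns a list of dicts, best first, with "conf" (0 to 1); they miss things now and then, are a little off and sometimes report something else, mostly with a low value. They report only what shows in the picture. A call takes as long as a camera call. They do not tell look-alikes from the thing itself.
- recognise(picture, thing): "at" ([column, row] in pixels, amid what is visible of it).
- place_of(picture, thing): "at" ([column, row] in pixels: a listed point, or the origin of a listed thing).
The state is a dict: "clock": time; "joints": joint angles; "joint_vel": joint speeds; "joint_efforts": joint torques, N m; "position": TCP position; "ee_rot": TCP orientation; "contact_force": force on the tool from outside, world axes, zero at the start; "wrist_torque": the same for the moment, N m; "gripper_width": finger opening in mm; "grasp_force": force on a finger pad.
Only numpy, scipy, OpenCV 4.12 (cv2) and the standard library are available. Lean on these libraries where they do the work, as an engineer would, in place of code of your own. Each camera call takes 0.05 s, during which the arm holds its last target. There are 200 camera calls.

### The job

Take the red-handled key out of its wooden stand, push it fully home into the lock on the sloping front of the grey box, and only then turn it clockwise to its stop so that the hidden bolt lets go and the spring lid pops up. Leave the key turned and fully home in the lock, let go of it, leave the lid standing open, and do not disturb the jar, the clip or the tape roll.

Things in the scene. Friction and masses are not known exactly. Their poses are not given: they have to be found in the camera images.
- key: Key, red plastic bow, steel blade, 40 g, upright in the stand, blade down; lifts out. Origin: centre of the underside of its round collar (26 mm wide, 4 mm thick), which lands on the lock when home. +z from there up to the bow, x along the width of bow and blade, y through their thickness. Blade below the origin: 14 mm wide, 5 mm thick, 28 mm long, round tip. Same after a half turn about z.
- key_grip (a point): Centre of the key's red bow, 31 mm above the key's origin along its z: the place to pinch, across the thickness (key y). Bow: 32 mm wide (x), 10 mm thick (y), 34 mm tall (14 to 48 mm above the origin); below it a round neck 11 mm thick.
- key_stand: Wooden block 56 x 44 x 36 mm high on a 62 x 50 mm rubber foot, fixed to the worktop, with a slot 17 x 8 mm, 31 mm deep, in the middle of its top; the slot's long side is along the stand's x. Origin: centre of its underside, z up.
- lock_box: Grey metal box, 160 mm deep (x), 120 mm wide (y), fixed. Origin: centre of its underside, z up, front towards its -x (it stands turned, its front facing left and towards the robot). Front wall 47 mm high; from its top a dark fascia, 101 mm long, rises towards the back at 25 degrees to the level, to a height of 92 mm; behind it the flat lid, 72 mm deep, covers the box at a height of 97 mm.
- keyway (a point): Centre of the keyway's mouth in the brass lock plug, mid-fascia, 70 mm above the worktop; turns with the plug. +z outward, square to the fascia, 25 degrees off vertical towards the box's front (key goes in along -z); x along the slot's long side (up the slope when locked). Slot 17 x 8 mm, 31 mm deep, mouth flared 3 mm. Home: key origin here, key z along this z, key x along this x (either way).
- lock_plug (a joint): Turn of the lock plug, rad: 0 locked, grows clockwise seen from outside (negative turn about keyway +z), stop at 1.25. A red dot on the fascia marks the slot's upper end when locked, a green dot when at the stop. Friction of 0.06 N m keeps it where left. The key has 0.2 rad play, so turn it about 1.45 rad to reach the stop. The hidden bolt clears the lid at about 0.9 rad.
- box_lid (a joint): Opening of the spring lid, rad: 0 shut, 0.7 fully open; hinged on the box's far top edge. A spring lifts it to the stop within about a second once the bolt is clear; until then it cannot be opened.
- lid_edge (a point): Middle of the lid's front edge (the edge at the top of the fascia), moves with the lid.
- jar_aqua: White jar with an aqua cap, 57 mm across, 60 mm high, loose bystander. Origin: centre of its underside.
- clip_blue: Blue binder clip, 25 x 22 x 20 mm, loose bystander. Origin: centre of its underside.
- tape_black: Small roll of black tape lying flat, 53 x 51 x 19 mm, loose bystander. Origin: centre of its underside.
Things that resemble listed ones, but are neither listed nor needed, are in the scene too. Of the things like the key, leave any that is yellow; of the rest the smaller one is meant.

How it is judged:
By the outcome, as a careful person would: the job done as asked, in the order asked, and still so for the second after the job is handed in, with the robot touching nothing.
It also fails if it takes over 50 s, if anything falls off the work surface, if the arm or the gripper's body presses on something with over 40 N, if the wrist force passes 120 N, or if a joint passes its speed limit or range.

## Working session

There is one attempt and no reset: what is moved stays moved. The work goes in short steps, Python scripts to look and compute and a tool call to move; the robot and the scene stay as the last step left them, time stands still between calls to the robot, and variables do not carry over. Pictures are saved under pics/ and viewed, at most 10 in all, crops included, and the job is handed in when it is done.

Besides the shell and the picture viewer there is one more tool, called after "Request:" by a JSON object that holds its "api" and its "payload". carry_out: Moves the arm, as the interface text tells. Its arguments: {"type":"object","properties":{"slide":{"type":"array"},"roll":{"type":"array"},"claw":{"type":"array"}},"required":["slide","roll","claw"]}

```bash
mkdir -p pics
cat > h.py <<'E'
import numpy as np, cv2
from bench import *
from scipy.spatial.transform import Rotation as R
def px2ray(p,uv):
    K=np.array(p["mtx"]);d=np.array([(uv[0]-K[0,2])/K[0,0],(uv[1]-K[1,2])/K[1,1]])
    u=d.copy()
    for _ in range(20): u=d/(1+p["k1"]*(u@u))
    T=np.array(p["world_from_camera"]);return T[:3,3],T[:3,:3]@np.array([u[0],-u[1],-1.])
def depth_pt(p,uv):
    z=p["z_map"][int(round(uv[1])),int(round(uv[0]))];o,r=px2ray(p,uv);return o+r*z
def proj(p,X):
    T=np.array(p["world_from_camera"]);c=T[:3,:3].T@(np.array(X)-T[:3,3]);u=np.array([c[0],-c[1]])/-c[2]
    u=u*(1+p["k1"]*(u@u));K=np.array(p["mtx"]);return K[0,0]*u[0]+K[0,2],K[1,1]*u[1]+K[1,2]
def tri(a,b):
    (o1,r1),(o2,r2)=a,b;r1=r1/np.linalg.norm(r1);r2=r2/np.linalg.norm(r2)
    s=np.linalg.lstsq(np.c_[r1,-r2],o2-o1,rcond=None)[0];P,Q=o1+s[0]*r1,o2+s[1]*r2
    return (P+Q)/2,np.linalg.norm(P-Q)
def save(p,n): cv2.imwrite("pics/"+n,cv2.cvtColor(p["img"],cv2.COLOR_RGB2BGR))
def cloud(p):
    K=np.array(p["mtx"]);h,w=p["z_map"].shape;g=np.stack(np.meshgrid(np.arange(w),np.arange(h)),-1).astype(float)
    d=(g-[K[0,2],K[1,2]])/[K[0,0],K[1,1]];u=d.copy()
    for _ in range(15): u=d/(1+p["k1"]*(u**2).sum(-1,keepdims=True))
    z=p["z_map"][...,None];c=np.concatenate([u*z,-z],-1);c[...,1]*=-1
    T=np.array(p["world_from_camera"]);return c@T[:3,:3].T+T[:3,3]
E
python3 - <<'E'
from h import *
np.set_printoptions(precision=1,suppress=True)
s=read_state();print(s["position"],s["ee_rot"],s["clock"],grip_point_offset if not callable(grip_point_offset) else grip_point_offset())
im=[]
for n in("side","top"):
    p=get_image(n);im.append(p["img"]);save(p,n+"0.png");print(n,np.array(p["world_from_camera"]),p["mtx"],p["k1"])
    for f,t in((recognise,"key"),(place_of,"key"),(place_of,"key_grip"),(place_of,"key_stand"),(place_of,"keyway"),(place_of,"lock_box"),(place_of,"lid_edge"),(recognise,"jar_aqua"),(recognise,"clip_blue"),(recognise,"tape_black")):
        for d in f(p,t): print(f.__name__,t,np.round(d["at"],1),round(d["conf"],2),depth_pt(p,d["at"]))
E
```

```text
[261.5 567.5 403.6] [ 1.  -0.2 -0.   0. ] 0.0 154.70000000000002
side [[ -0.9   0.3  -0.3 187.8]
 [ -0.4  -0.6   0.7 515.5]
 [ -0.    0.7   0.7 658.4]
 [  0.    0.    0.    1. ]] [[346.8   0.  252.8]
 [  0.  346.8 191.6]
 [  0.    0.    1. ]] 0.026220504348215858
call key [180. 277.] 0.8 [487.2 223.2  84.2]
call key [254.7 218.6] 0.77 [422.7  20.2  84.8]
call key [180.6 284.7] 0.83 [489.5 224.3  57.8]
call key [253.5 225.2] 0.74 [431.3   8.6  47.4]
call key [230.9 251. ] 0.67 [439.8 105.6  55.8]
call key_grip [252.4 212.6] 0.93 [431.4  14.   94.7]
call key_grip [177.9 276.4] 0.88 [488.7 226.7  89.8]
call key_grip [223.1 240.2] 0.74 [464.2  95.1  68.3]
call key_stand [229. 259.] 0.8 [441.  113.9  36.7]
call key_stand [283.2 156.7] 0.65 [ 459.7 -248.2   70.1]
call keyway [282.2 156.6] 0.46 [ 463.8 -251.2   67.2]
call lock_box [278.8 169.2] 0.83 [ 455.5 -207.1   55.3]
call lock_box [288.6 221.4] 0.75 [372.  -76.3   6. ]
call lid_edge [272.6 138.4] 0.61 [ 508.2 -282.2   98.3]
call lid_edge [276.1 169.8] 0.61 [ 460.3 -198.7   57.5]
call jar_aqua [214.1 204.4] 0.89 [546.5  -4.4  57.2]
call
[... 543 characters left out ...]
   61.5]
call key [280.  241.3] 0.51 [381.5 -75.2   9.4]
call key_grip [244.2 210.7] 0.72 [438.3   1.2 108.1]
call key_grip [143.2 187. ] 0.68 [489.7 218.3 100.7]
call key_grip [199.3 209.5] 0.65 [444.3 100.1  80.5]
call key_stand [208.1 215.2] 0.82 [438.   87.6  32.8]
call keyway [202.4 207.4] 0.49 [449.2  93.9  78.4]
call keyway [358.7 202.3] 0.45 [ 468.1 -251.6   35.4]
call lock_box [364.1 193.7] 0.77 [ 480.4 -255.9   78.1]
call lid_edge [372.4 184.8] 0.89 [ 496.3 -270.2   97.1]
call lid_edge [144.6 240.3] 0.67 [383.4 238.4  -2.9]
call jar_aqua [258.8 164.3] 0.75 [549.8 -27.   59.6]
call clip_blue [279.9 242.9] 0.4 [378.3 -75.    3.4]
call tape_black [146.  232.1] 0.65 [402.  234.9   1.7]
```

View pics/side0.png

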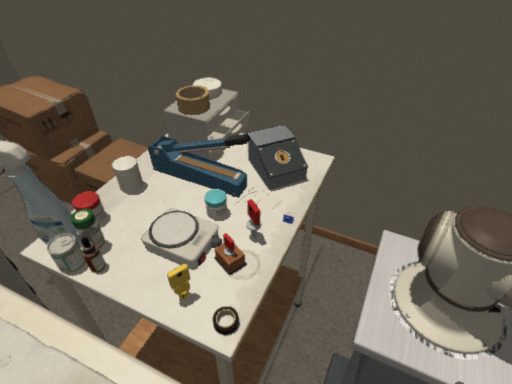

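View pics/top0.png

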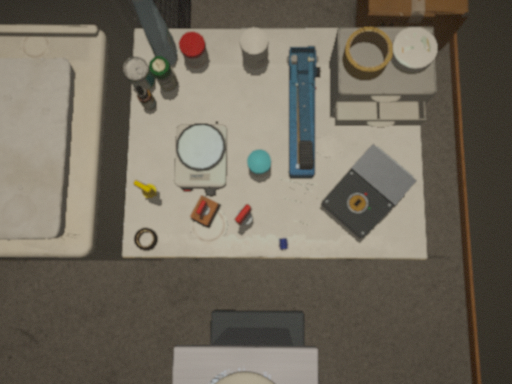

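Key-like things: yellow at side (180,277) / top (146,188); red on a grey base at side (254,213) / top (244,214); red in the wooden stand at side (229,245) / top (203,208). The last is smaller and sits in the wooden stand, so I choose it. Next I check it in a close crop and measure.

Run:
```python
from h import *
np.set_printoptions(precision=1,suppress=True)
S=get_image("side");T=get_image("top")
def crop(p,c,w,h,k=6): 
    x,y=c;return cv2.resize(p["img"][y-h:y+h,x-w:x+w],None,fx=k,fy=k,interpolation=cv2.INTER_CUBIC)
a=np.hstack([crop(S,(240,235),32,40),crop(T,(222,212),32,40)])
b=np.hstack([crop(S,(283,158),32,20),crop(T,(358,203),32,20)])
cv2.imwrite("pics/c1.png",cv2.resize(cv2.cvtColor(np.vstack([a,b]),cv2.COLOR_RGB2BGR),None,fx=.83,fy=.83))
print("grip tri",tri(px2ray(S,(223.1,240.2)),px2ray(T,(199.3,209.5))))
print("grip tri recog",tri(px2ray(S,(230.9,251)),px2ray(T,(204,207.7))))
print("keyway",tri(px2ray(S,(282.2,156.6)),px2ray(T,(358.7,202.3))))
# red pixels
for n,p in(("S",S),("T",T)):
    C=cloud(p);I=p["img"].astype(int);red=(I[...,0]>110)&(I[...,1]<70)&(I[...,2]<70)
    m=(abs(C[...,0]-450)<45)&(abs(C[...,1]-95)<40)
    k=m&red;P=C[k];print(n,"red",k.sum(),P.mean(0),P.min(0),P.max(0))
    w,v=np.linalg.eigh(np.cov(P.T));print(w,v.T)
    top=m&~red&(abs(C[...,2]-36)<4);q=C[top][:,:2].astype(np.float32);print("standtop",top.sum(),cv2.minAreaRect(q))
    # fascia
    m=(abs(C[...,0]-463)<60)&(abs(C[...,1]+250)<60)&(C[...,2]>50)&(C[...,2]<88)
    P=C[m];
    for _ in range(8):
        c=P.mean(0);_,sv,vt=np.linalg.svd(P-c,full_matrices=False);nn=vt[2]*np.sign(vt[2,2]);d=(P-c)@nn;P=P[abs(d)<max(2,1.5*d.std())]
    print("fascia",len(P),c,nn,np.degrees(np.arccos(nn[2])),np.degrees(np.arctan2(nn[1],nn[0])))
    lid=(abs(C[...,2]-97)<6)&(abs(C[...,0]-500)<110)&(abs(C[...,1]+280)<110);print("lid",lid.sum(),C[lid].mean(0),cv2.minAreaRect(C[lid][:,:2].astype(np.float32)))
```

```text
grip tri (array([451. , 102.7,  81.2]), np.float64(14.333043926334957))
grip tri recog (array([450.5,  95.1,  39.3]), np.float64(7.60392188543066))
keyway (array([ 462., -245.,   72.]), np.float64(0.9061898215609376))
S red 41 [449.7  96.3  82.7] [436.2  74.2  36.5] [461.5 105.1  87.3]
[  4.5  61.9 136.5] [[ 0.4  0.8 -0.4]
 [ 0.9 -0.3  0.2]
 [-0.1  0.5  0.9]]
standtop 326 ((456.12774658203125, 101.88017272949219), (79.10537719726562, 59.69489669799805), 1.6278060674667358)
fascia 810 [ 460.4 -241.1   70.3] [-0.3  0.3  0.9] 24.4707649984615 138.10949444807318
lid 678 [ 518.1 -290.2   98.6] ((518.5280151367188, -294.5548400878906), (123.65431213378906, 83.58755493164062), 48.02522659301758)
T red 61 [450.   97.5  81.6] [436.   88.9  36.9] [469.8 105.3  86.5]
[ 6.6 39.6 83.4] [[ 0.4  0.9  0.1]
 [ 0.2 -0.2  1. ]
 [-0.9  0.4  0.3]]
standtop 383 ((456.1271667480469, 99.86308288574219), (77.43704986572266, 63.4955940246582), 0.2324243187904358)
fascia 1500 [ 460.6 -245.8   70. ] [-0.3  0.3  0.9] 24.549581853783597 138.27152116871346
lid 1963 [ 520.7 -295.4   97.2] ((520.510986328125, -294.3836364746094), (122.09921264648438, 80.32659149169922), 47.18779373168945)
```

View pics/c1.png

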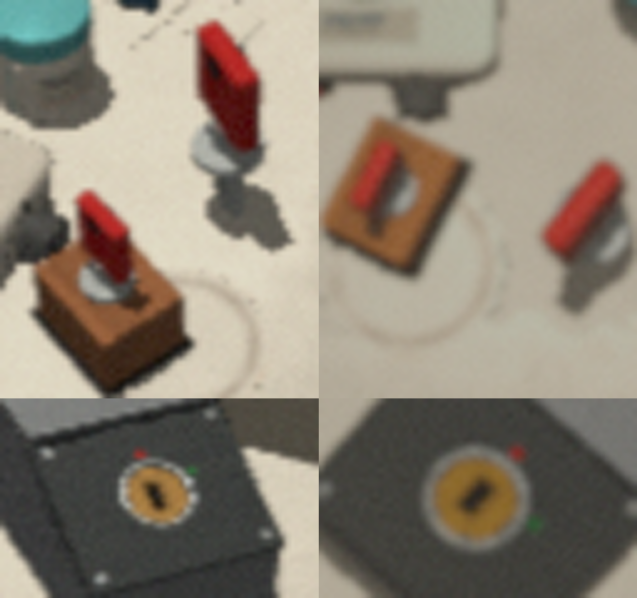

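The close crop confirms the choice: the small red key sits in the brown block (crop left, about 105,240), and the larger red one is on a thin stand. The slot in the lock points at the red dot, so it is locked. Next I compute the first move.

```bash
cat >> h.py <<'E'
def tool():
    s=read_state();return np.array(s["position"]),R.from_quat(s["ee_rot"]).as_matrix(),s
def delta(target): # grasp point target -> slide in tool axes (m)
    p,M,s=tool();return M.T@(np.array(target)-(p+M[:,2]*154.7))/1000
def yawy(M): return np.degrees(np.arctan2(M[1,1],M[0,1]))
E
python3 - <<'E'
from h import *
np.set_printoptions(precision=4,suppress=True)
S=get_image("side");T=get_image("top")
for p in(S,T):
    C=cloud(p);I=p["img"].astype(int);m=(abs(C[...,0]-450)<45)&(abs(C[...,1]-95)<40)
    red=m&(I[...,0]>100)&(I[...,1]<70)&(I[...,2]<70)&(C[...,2]>76);P=C[red]
    print("bow top",red.sum(),P.mean(0),P.max(0),cv2.minAreaRect(P[:,:2].astype(np.float32)))
    br=m&(I[...,0]-I[...,2]>35)&(abs(C[...,2]-37)<3.5);q=C[br];print("brown",br.sum(),q.mean(0),cv2.minAreaRect(q[:,:2].astype(np.float32)))
p,M,s=tool();print(M,yawy(M),"joints",np.array(s["joints"]),s["contact_force"])
print(delta([450,97,180]))
E
```

```text
bow top 40 [449.3564  97.5222  84.7047] [462.5455 104.6093  87.6807] ((449.91302490234375, 97.11666107177734), (7.936707496643066, 27.850017547607422), 63.675437927246094)
brown 274 [448.4041 102.2383  37.2577] ((455.7201232910156, 108.01341247558594), (71.67064666748047, 58.38141632080078), 69.48602294921875)
bow top 58 [449.9028  97.3806  83.0212] [464.8639 104.7958  88.1841] ((450.2836608886719, 97.72610473632812), (8.21668529510498, 30.72960662841797), 62.306732177734375)
brown 302 [450.2444  97.4454  36.3503] ((456.8121032714844, 110.71675109863281), (70.94719696044922, 55.75395584106445), 64.27391815185547)
[[ 0.9082 -0.4185 -0.    ]
 [-0.4185 -0.9082 -0.0001]
 [ 0.      0.0001 -1.    ]] -114.74223096472096 joints [ 1.3976  0.3847  0.0079 -0.     -1.194  -0.2586] [ 0.9406 -0.0436  0.8243]
[0.3681 0.3485 0.07  ]
```

Request:
{"api": "carry_out", "payload": {"slide": [[0.045, 0.043, 0.01], [0.09, 0.086, 0.02], [0.135, 0.13, 0.03], [0.18, 0.173, 0.04], [0.225, 0.216, 0.05], [0.27, 0.26, 0.06], [0.318, 0.3, 0.065], [0.36, 0.34, 0.07]], "roll": [0, 0, 0, 0, 0, 0, 1, 1], "claw": [0.05, 0.05, 0.05, 0.05, 0.05, 0.05, 0.05, 0.05]}}

```text
clock: 2.3
position: [446.7, 106.9, 335.1]
ee_rot: [0.975, -0.222, 0.001, -0.0]
contact_force: [0.5, 0.7, -0.8]
gripper_width: 50.6
grasp_force: 0.0
```

Run:
```python
from h import *
np.set_printoptions(precision=4,suppress=True)
S=get_image("side");save(S,"side1.png");print(np.array(S["world_from_camera"])[:3,3])
p,M,s=tool();print(p,yawy(M),s["joints"],s["gripper_width"],s["clock"],delta([450,97.3,70]))
C=cloud(S);I=S["img"].astype(int);m=(abs(C[...,0]-450)<45)&(abs(C[...,1]-95)<40)
red=m&(I[...,0]>100)&(I[...,1]<70)&(I[...,2]<70)&(C[...,2]>76);P=C[red];print(len(P),P.mean(0) if len(P) else 0)
```

```text
[187.8316 515.4684 658.3527]
[447.4164 101.7106 334.0363] -116.10395608505907 [ 0.5795  0.173  -0.4877  0.001  -0.9127  0.5351] 49.94893251432159 2.35 [0.0044 0.0021 0.1093]
25 [453.6014  95.5618  85.2288]
```

View pics/side1.png

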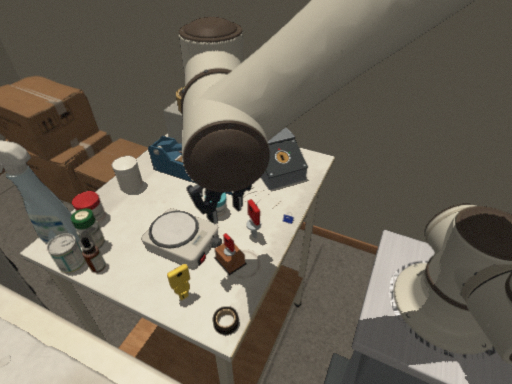

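The side camera is fixed, and the open gripper (205,205)-(238,195) hovers over the key (229,245) with the axes aligned. Descend and close.

Request:
{"api": "carry_out", "payload": {"slide": [[0.0044, 0.0021, 0.04], [0.0044, 0.0021, 0.08], [0.0044, 0.0021, 0.108], [0.0044, 0.0021, 0.108], [0.0044, 0.0021, 0.108], [0.0044, 0.0021, 0.108], [0.0044, 0.0021, 0.108], [0.0044, 0.0021, 0.108]], "roll": [0, 0, 0, 0, 0, 0, 0, 0], "claw": [0.05, 0.05, 0.05, 0.05, 0.0, 0.0, 0.0, 0.0]}}

```text
clock: 3.35
position: [447.0, 102.5, 227.1]
ee_rot: [0.975, -0.223, -0.003, 0.003]
contact_force: [-3.7, -8.7, 6.3]
gripper_width: 8.8
grasp_force: 60.1
```

Run:
```python
from h import *
np.set_printoptions(precision=4,suppress=True)
p,M,s=tool();print(p,yawy(M),s["gripper_width"],s["grasp_force"],s["contact_force"],s["wrist_torque"],s["clock"])
```

```text
[446.9937 102.5359 227.1174] -115.79304412997926 8.817709596338197 60.087432861328125 [-3.7042 -8.711   6.3198] [-2.5854  1.0469 -0.0783] 3.35
```

Request:
{"api": "carry_out", "payload": {"slide": [[0, 0, -0.02], [0, 0, -0.05], [0, 0, -0.09], [0, 0, -0.13], [0, 0, -0.13]], "roll": [0, 0, 0, 0, 0], "claw": [0, 0, 0, 0, 0]}}

```text
clock: 3.98
position: [449.6, 105.1, 361.0]
ee_rot: [0.975, -0.222, 0.004, -0.004]
contact_force: [-0.3, -0.1, -0.6]
gripper_width: 8.9
grasp_force: 59.4
```

```bash
cat > look.py <<'E'
from h import *
import sys
np.set_printoptions(precision=4,suppress=True)
n=sys.argv[1]
S=get_image("side");T=get_image("top");p,M,s=tool();g=p+M[:,2]*154.7
print("grasp",g,yawy(M),s["joints"],s["gripper_width"],s["grasp_force"],s["contact_force"],s["wrist_torque"],s["clock"])
out=[]
for q in(S,T):
    u,v=map(int,proj(q,g));print(u,v);u=min(max(u,45),467);v=min(max(v,50),334)
    out.append(cv2.resize(q["img"][v-50:v+50,u-45:u+45],None,fx=4.4,fy=4.4,interpolation=cv2.INTER_CUBIC))
    C=cloud(q);I=q["img"].astype(int);near=(np.linalg.norm(C-g,axis=-1)<70)
    red=near&(I[...,0]>90)&(I[...,1]<65)&(I[...,2]<65)
    if red.sum()>3:P=C[red];print("red",red.sum(),P.mean(0),P.min(0),P.max(0))
cv2.imwrite("pics/"+n,cv2.cvtColor(np.hstack(out),cv2.COLOR_RGB2BGR))
E
python3 look.py l2.png
```

```text
grasp [448.8094 104.8883 202.734 ] -115.75296565862155 [ 0.5833  0.148  -0.4501 -0.0007 -0.9707  0.5384] 9.082112506679568 59.409350752830505 [-0.0924 -0.3407 -0.9313] [-0.0565  0.0334 -0.025 ] 4.075
223 200
186 198
```

View pics/l2.png

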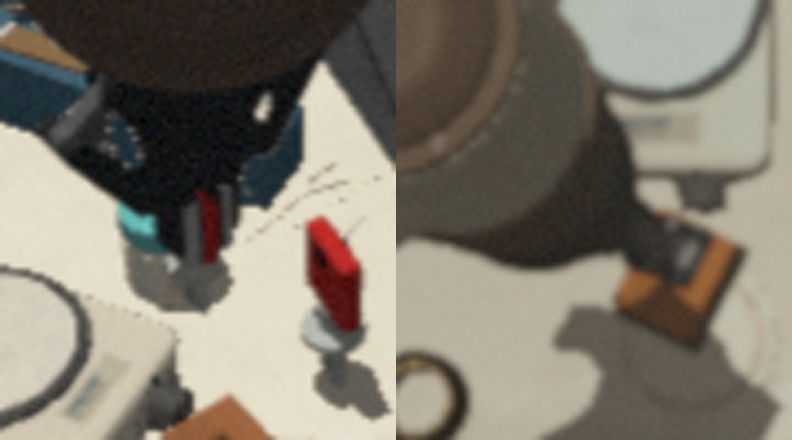

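The key is in the pads at about (205,225) in the left crop, upright, with the collar below the fingertips. Now I carry it above the lock.

Request:
{"api": "carry_out", "payload": {"slide": [[0.023, 0.044, 0], [0.046, 0.088, 0], [0.07, 0.133, 0], [0.093, 0.177, 0], [0.116, 0.221, 0], [0.14, 0.265, 0], [0.162, 0.309, 0.01], [0.162, 0.309, 0.02]], "roll": [2, 4, 6, 8, 10, 12, 14, 16.3], "claw": [0, 0, 0, 0, 0, 0, 0, 0]}}

```text
clock: 5.08
position: [460.2, -246.5, 334.7]
ee_rot: [0.932, -0.362, -0.001, 0.0]
contact_force: [-0.5, 0.5, -0.3]
gripper_width: 9.1
grasp_force: 59.4
```

Request:
{"api": "carry_out", "payload": {"slide": [[0, 0, 0], [0, 0, 0]], "roll": [0, 0], "claw": [0, 0]}}

```text
clock: 5.32
position: [460.8, -243.5, 336.5]
ee_rot: [0.934, -0.358, -0.0, 0.0]
contact_force: [0.4, -0.6, -0.2]
gripper_width: 9.1
grasp_force: 59.4
```

```bash
python3 look.py l3.png
python3 - <<'E'
from h import *
S=get_image("side")
for t in("keyway","key","key_grip"):
    for f in (place_of,recognise): 
        for d in f(S,t): print(t,f.__name__,d,depth_pt(S,d["at"]))
E
```

```text
grasp [ 461.0667 -243.3258  182.3674] -131.94834868048468 [-0.174   0.2717 -0.3435  0.0001 -0.9551  1.0126] 8.619366546430346 59.41473305225372 [0.7376 0.8023 0.0541] [0.0543 0.0343 0.0272] 5.425
284 122
368 194
keyway call {'at': [282.8, 155.7], 'conf': 0.54} [ 461.41175102 -249.19032454   72.44486492]
keyway call {'at': [282.0, 156.3], 'conf': 0.43} [ 464.41270272 -251.12825706   68.12819459]
key call {'at': [252.2, 225.6], 'conf': 0.91} [433.56708907  11.0938219   47.30615562]
key call {'at': [285.3, 134.4], 'conf': 0.68} [ 455.05660245 -239.9621838   150.66612559]
key call {'at': [183.4, 278.8], 'conf': 0.81} [484.17086605 218.48425028  73.69396685]
key call {'at': [286.0, 134.3], 'conf': 0.66} [ 453.45469557 -240.97966087  150.82722001]
key call {'at': [254.8, 218.7], 'conf': 0.59} [422.40983096  20.19837101  84.61916063]
key_grip call {'at': [251.2, 210.5], 'conf': 0.96} [435.3103711   12.15670456  98.22348347]
key_grip call {'at': [178.2, 273.2], 'conf': 0.58} [488.85493115 223.74057433  96.34900341]
key_grip call {'at': [283.9, 122.4], 'conf': 0.54} [ 457.87599787 -230.69045288  191.54701511]
key_grip call {'at': [252.1, 217.2], 'conf': 0.74} [431.7700877   14.98899705  80.48388007]
key_grip call {'at': [281.9, 130.0], 'conf': 0.67} [ 461.57127492 -229.27198049  168.60693785]
key_grip call {'at': [181.7, 279.8], 'conf': 0.63} [487.08433222 220.64947315  71.34385693]
```

View pics/l3.png

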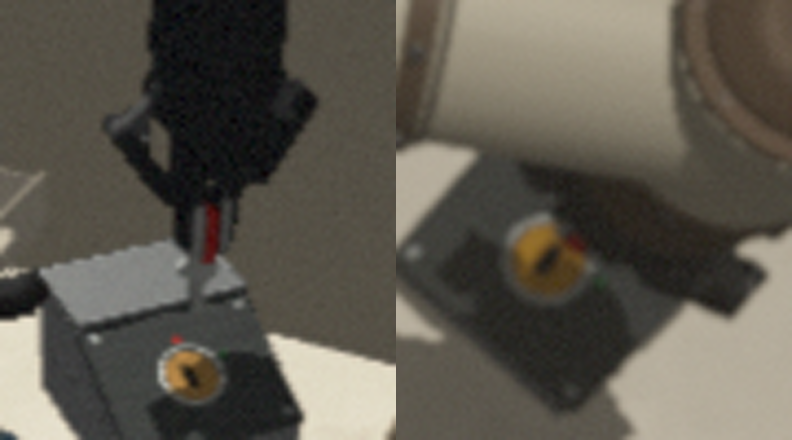

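Run:
```python
from h import *
np.set_printoptions(precision=1,suppress=True)
p,M,s=tool();g=p+M[:,2]*154.7
ux=np.array([.745,-.667,0]);uy=np.array([.667,.745,0])
acc=[]
for i in range(3):
    S=get_image("side");C=cloud(S);D=C-g;m=(np.linalg.norm(D[...,:2],axis=-1)<30)&(D[...,2]<-22)&(D[...,2]>-72)
    acc.append(np.c_[D[m]@ux,D[m]@uy,D[m][:,2]])
    if i==0:
        r,c=np.where(m);I=S["img"][m]
        for k in np.argsort(r): print(c[k],r[k],D[m][k]@ux,D[m][k]@uy,D[m][k][2],I[k])
for z in(-30,-45,-55,-62): print(z,proj(S,g+[0,0,z]))
```

```text
280 130 15.86857396441899 3.7711189882287637 -29.680683574729727 [159 161 155]
281 130 16.011587923809437 0.6318783509510184 -30.522086761098052 [122 123 119]
279 131 12.597139671968783 8.358054500205498 -29.841292100912284 [148 149 145]
280 131 11.296907755309626 5.990030366717659 -29.671599228462668 [164 166 160]
281 131 10.87797614857058 3.159228722783005 -30.120502838967894 [124 125 117]
282 131 3.1986787323265244 4.185415702522906 -25.46318124234412 [80 79 78]
283 131 3.561446737085401 0.9559920859817762 -26.45797451363788 [77 75 72]
284 131 1.007846991379184 -0.7090009459403762 -25.398042804498544 [77 68 66]
287 131 4.8944935243128525 -12.014860201309887 -30.38318525694129 [82 71 69]
279 132 10.532355789903606 9.263818855530554 -31.577831933465205 [139 142 136]
280 132 6.602993515182683 8.274386067298867 -29.550794526325234 [118 119 114]
281 132 7.9790783343589515 4.508504414274971 -31.2681692291209 [86 88 84]
282 132 3.134051764295215 4.033156308922201 -28.586512057009003 [75 76 72]
283 132 3.3503947514581762 0.8750600469716975 -29.48534593027918 [78 80 78]
284 132 1.160642339
[... 3241 characters left out ...]
055096905547 -57.680785450783816 [65 67 65]
283 140 1.897418991149911 0.07279696023274881 -54.3610276815987 [72 74 73]
284 140 1.3757707679034754 -2.7501395550420833 -54.77040368628869 [78 77 75]
283 141 1.7299765578580801 -0.03878111579289673 -57.54389133811415 [71 72 70]
284 141 1.1548111604532074 -2.8395097427380462 -57.91724269195234 [76 78 74]
283 142 -0.8643315445356771 1.1575417489064206 -58.90961223242144 [67 70 67]
-30 (np.float64(283.8330204095438), np.float64(132.7140281172617))
-45 (np.float64(283.5216445025042), np.float64(137.44680404281695))
-55 (np.float64(283.31789788626736), np.float64(140.54583824430813))
-62 (np.float64(283.17705735272153), np.float64(142.68906494412633))
```

Run:
```python
from h import *
np.set_printoptions(precision=1,suppress=True)
S=get_image("side");T=get_image("top");r=[]
for p,f,c in((S,"side0",(282,157)),(T,"top0",(358,203))):
    I=cv2.cvtColor(cv2.imread(f"pics/{f}.png"),cv2.COLOR_BGR2RGB).astype(int)
    m=np.zeros(I.shape[:2],bool);m[c[1]-12:c[1]+12,c[0]-12:c[0]+12]=True
    m&=(I[...,0]-I[...,2]>40);h=cv2.convexHull(np.argwhere(m)[:,::-1].astype(np.int32));(u,v),_,_=cv2.fitEllipse(h);print((u,v),_)
    M=cv2.moments(h);u,v=M["m10"]/M["m00"],M["m01"]/M["m00"];print(u,v,proj(p,[461,-244,70]),proj(p,[461+7.45,-244-6.67,70]));r.append(px2ray(p,(u,v)))
    o,d=r[-1];n=np.array([-.315,.282,.906]);
    print("at z70",o+d*(70-o[2])/d[2])
print(tri(*r))
```

```text
(281.4753112792969, 155.35760498046875) 145.23704528808594
281.77292576419217 155.82387190684133 (np.float64(282.2069434788491), np.float64(157.40463633167167)) (np.float64(280.669100313672), np.float64(155.50117591856832))
at z70 [ 465.  -250.6   70. ]
(358.4486389160156, 201.1968231201172) 48.996028900146484
357.83076923076925 201.74358974358972 (np.float64(358.15172696446706), np.float64(203.09731992959544)) (np.float64(361.1438844594541), np.float64(199.71949472203454))
at z70 [ 464.  -243.4   70. ]
(array([ 462.5, -242.4,   76.2]), np.float64(0.9592065657671635))
```

Request:
{"api": "carry_out", "payload": {"slide": [[0, 0, 0.02], [0, 0, 0.04], [0, 0, 0.048], [0, 0, 0.051], [0, 0, 0.054], [0, 0, 0.054]], "roll": [0, 0, 0, 0, 0, 0], "claw": [0, 0, 0, 0, 0, 0]}}

```text
clock: 6.78
position: [460.7, -244.2, 290.3]
ee_rot: [0.934, -0.357, 0.001, 0.002]
contact_force: [-13.7, 7.7, 40.6]
gripper_width: 9.1
grasp_force: 66.4
```

```bash
python3 look.py l4.png
```

```text
grasp [ 460.7178 -244.6979  135.6099] -131.85982776657738 [-0.175   0.3269 -0.4039  0.0045 -0.8389  1.0122] 9.189600467033307 66.38748049736023 [-13.8171   8.0773  41.2799] [ 2.44    4.1471 -0.0222] 6.875
283 137
red 4 [ 477.9476 -255.0799   88.7002] [ 470.3247 -261.293    82.3905] [ 481.8909 -238.5879  103.0071]
364 198
```

View pics/l4.png

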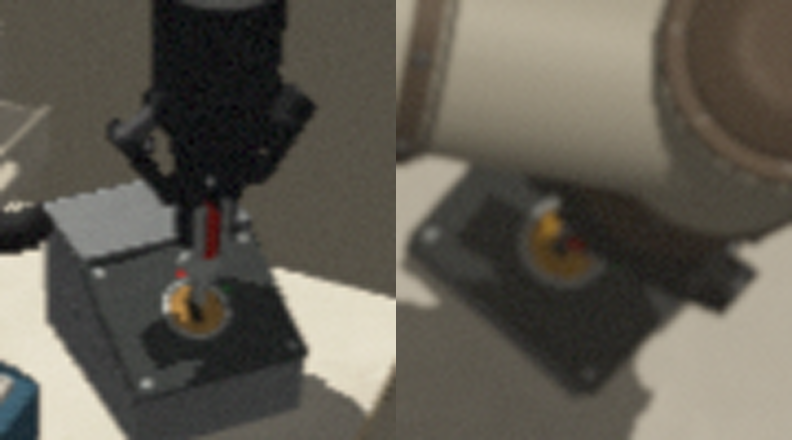

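The tip has met the plug face: in the left crop the blade ends at about (198,290), with the slot still visible below it at (195,312). The force is along the fascia normal, so the tip is too far uphill. I measure the offset numerically.

Run:
```python
from h import *
S=get_image("side");I=S["img"].astype(int);I0=cv2.cvtColor(cv2.imread("pics/side0.png"),cv2.COLOR_BGR2RGB).astype(int)
for J in(I0,I):
    print("cols",*range(272,294))
    for r in range(146,166): print(r,' '.join(f"{J[r,c,0]:3d}{'b' if J[r,c,0]-J[r,c,2]>35 else '.'}" for c in range(272,294)))
for h in(0,): 
  for ux,uy in((0,0),(8,0),(-8,0),(0,8),(0,-8)):
    P=np.array([462.5,-244.5,70])+ux*np.array([.745*.906,-.667*.906,.423])+uy*np.array([.667,.745,0]);print(ux,uy,proj(S,P))
```

```text
cols 272 273 274 275 276 277 278 279 280 281 282 283 284 285 286 287 288 289 290 291 292 293
146  63.  61.  63.  61.  60.  61.  63.  60.  59.  63.  64.  65.  61.  64.  61.  59.  64.  59.  62.  61.  62.  57.
147  61.  63.  61.  57.  61.  62.  70.  67.  67.  62.  63.  63.  62.  65.  65.  63.  62.  63.  60.  60.  57.  55.
148  61.  62.  65.  63.  64.  70. 104b  99b  77.  65.  63.  61.  65.  63.  63.  63.  64.  59.  58.  59.  55.  58.
149  62.  63.  61.  62.  63.  78. 132b 139b 104b  72.  71.  66.  65.  62.  57.  60.  60.  59.  56.  58.  59.  61.
150  62.  65.  63.  63.  64.  72.  95. 112. 117. 111. 106.  98.  82.  71.  65.  60.  59.  64.  57.  61.  62.  63.
151  65.  63.  64.  64.  76. 106. 137. 122. 105.  94.  89. 103. 131. 121.  92.  74.  63.  58.  60.  62.  61.  63.
152  61.  66.  60.  74. 118. 119. 121. 147b 163b 162b 140b 134b 124b 114. 142. 124.  73.  52.  57.  60.  62.  63.
153  61.  59.  69. 101. 120. 124. 137b 164b 165b 159b 154b 158b 160b 142b 137b 147. 115.  72.  62.  65.  67.  60.
154  66.  60.  82. 150. 147. 151b 158b 148b 136b 133b 141b 152b 163b 162b 159b 131b 174. 138.  
[... 3288 characters left out ...]
  34.  34.  31.
163  27.  34.  29.  31.  33.  32.  39.  48.  58.  70.  82.  82.  80.  67.  57.  43.  38.  31.  32.  28.  38.  33.
164  29.  29.  33.  33.  33.  34.  30.  31.  38.  43.  47.  42.  40.  40.  35.  35.  32.  33.  33.  32.  31.  27.
165  34.  36.  36.  33.  33.  25.  28.  31.  27.  35.  39.  37.  31.  36.  31.  28.  35.  29.  32.  33.  31.  34.
0 0 (np.float64(281.78461700881206), np.float64(157.17755373047905))
8 0 (np.float64(280.73019079541154), np.float64(154.83577475473064))
-8 0 (np.float64(282.84491742182314), np.float64(159.53209300204296))
0 8 (np.float64(279.2585280751033), np.float64(157.8257163897781))
0 -8 (np.float64(284.299463130852), np.float64(156.53219675639633))
```

Request:
{"api": "carry_out", "payload": {"slide": [[0, 0, -0.012], [-0.0025, -0.0035, -0.012], [-0.0025, -0.0035, -0.008], [-0.0025, -0.0035, -0.004], [-0.0025, -0.0035, 0.0], [-0.0025, -0.0035, 0.0]], "roll": [0, 0, 0, 0, 0, 0], "claw": [0, 0, 0, 0, 0, 0]}}

```text
clock: 7.68
position: [461.0, -239.5, 281.5]
ee_rot: [0.933, -0.359, -0.001, 0.0]
contact_force: [-0.3, 0.4, -0.5]
gripper_width: 9.2
grasp_force: 60.1
```

```bash
cat > st.py <<'E'
from h import *
np.set_printoptions(precision=2,suppress=True)
p,M,s=tool();g=p+M[:,2]*154.7;k=np.array([462.5,-244.5,70]);d=g-k;f=np.array(s["contact_force"]);t=np.array(s["wrist_torque"])
c=lambda v:np.array([v@[.745,-.667,0],v@[.667,.745,0],v[2]])
print("rel keyway ux,uy,z",c(d),"force",c(f),"torque",c(t),"yaw",yawy(M),"w",s["gripper_width"],s["grasp_force"],"t",s["clock"])
E
python3 st.py;  python3 - <<'E'
from h import *
S=get_image("side");J=S["img"].astype(int)
print("cols",*range(274,292))
for r in range(132,164): print(r,' '.join(f"{J[r,c,0]:3d}{'b' if J[r,c,0]-J[r,c,2]>35 else '.'}" for c in range(274,292)))
E
```

```text
rel keyway ux,uy,z [-4.84  2.46 56.82] force [-0.45  0.11 -0.55] torque [-0.    0.36 -0.  ] yaw -132.0561344329025 w 9.21055113358981 60.12324571609497 t 7.675
cols 274 275 276 277 278 279 280 281 282 283 284 285 286 287 288 289 290 291
132  21.  11.  18.  18.  17.  21.  17.  13.  20.  37.  73.  56.  24.  17.  14.  19.  20.  21.
133  27.  19.  14.  21.  18.  21.  20.  26.  22.  20.  40.  30.  21.  12.  18.  17.  21.  21.
134  23.  20.  15.  20.  14.  14.  22.  24.  17.  24.  19.  18.  20.  15.  14.  19.  15.  35.
135  31.  21.  15.  18.  17.  16.  27.  13.  24.  24.  20.  24.  12.  23.  29.  28.  31.  73.
136  44.  25.  25.  21.  14.  23.  16.  16.  23.  33.  43.  28.  21.  35.  61.  54.  50.  99.
137  92.  53.  48.  33.  11.  10.  23.  22.  23.  46.  66b  55b  24.  30.  64.  52.  39.  70.
138 127. 125.  95.  56.  20.  27.  24.  37.  59.  58.  68.  75b  52.  37.  62.  53.  35.  42.
139 134. 127.  99.  53.  28.  18.  25.  51.  67.  61.  75b  81b  69b  53.  64.  51.  29.  32.
140 134. 126. 100.  55.  24.  19.  25.  51.  68.  64.  73b  83b  73b  60.  67.  52.  36.  62.
141 113.  89.  61
[... 1444 characters left out ...]
3.  85.  85b  83b  83b  71.  58.  43.  32.
157  93. 171. 169b 167b 137b  94b  75.  69.  75.  79.  84.  90b  89b  84b  80.  77.  57.  32.
158  87. 161. 146. 159b 164b 126b  85b  76.  76.  75.  80.  86b  86b  85b  84.  91.  62.  41.
159  70.  89.  97. 117b 116b  96b  87b  81.  79.  62.  72b  87b  87b  83b  79.  75.  51.  34.
160  52.  47.  67.  83.  89b  84b  87b  81b  67.  68.  77b  84b  90b  80b  82.  60.  41.  29.
161  37.  35.  43.  65.  79.  80.  83b  86b  79b  84b  86b  87b  83b  80.  72.  48.  36.  29.
162  31.  32.  32.  40.  59.  80.  79.  83.  82.  79b  80.  81.  78.  67.  49.  39.  35.  30.
163  28.  30.  31.  33.  40.  45.  60.  69.  79.  83.  81.  69.  59.  48.  37.  31.  34.  34.
```

The tip is now inside the slot with no force (tip about 5 mm deep). Next I tilt the key about its tip by moving the grip downhill while pressing lightly.

Request:
{"api": "carry_out", "payload": {"slide": [[-0.003, 0, 0.003], [-0.006, 0, 0.005], [-0.009, 0, 0.006], [-0.012, 0, 0.007], [-0.015, 0, 0.008], [-0.015, 0, 0.008]], "roll": [0, 0, 0, 0, 0, 0], "claw": [0, 0, 0, 0, 0, 0]}}

```text
clock: 8.48
position: [453.1, -232.1, 278.9]
ee_rot: [0.934, -0.357, 0.007, 0.002]
contact_force: [1.9, -13.0, 8.4]
gripper_width: 8.9
grasp_force: 61.5
```

```bash
python3 st.py
```

```text
rel keyway ux,uy,z [-12.93   3.32  54.23] force [10.07 -8.36  8.4 ] torque [-3.01 -3.46 -0.18] yaw -131.85886958930115 w 8.93368501298988 61.46886169910431 t 8.475
```

Request:
{"api": "carry_out", "payload": {"slide": [[-0.003, 0.002, 0.002], [-0.006, 0.0025, 0.003], [-0.009, 0.0025, 0.004], [-0.011, 0.0025, 0.006], [-0.011, 0.0025, 0.006]], "roll": [0, 0, 0, 0, 0], "claw": [0, 0, 0, 0, 0]}}

```text
clock: 9.1
position: [445.2, -226.5, 274.8]
ee_rot: [0.934, -0.357, 0.011, 0.001]
contact_force: [1.4, -10.7, 15.7]
gripper_width: 9.2
grasp_force: 63.8
```

```bash
python3 st.py
```

```text
rel keyway ux,uy,z [-21.76   2.8   50.13] force [ 8.19 -7.08 15.74] torque [-2.14 -3.42 -0.22] yaw -131.7884557845638 w 9.18621272907493 63.759015798568726 t 9.1
```

Request:
{"api": "carry_out", "payload": {"slide": [[-0.002, 0.003, 0.002], [-0.002, 0.003, 0.004], [0.0, 0.003, 0.007], [0.002, 0.003, 0.01], [0.002, 0.003, 0.01]], "roll": [0, 0, 0, 0, 0], "claw": [0, 0, 0, 0, 0]}}

```text
clock: 9.72
position: [445.2, -229.2, 263.2]
ee_rot: [0.934, -0.357, 0.011, -0.0]
contact_force: [7.3, -6.8, 5.7]
gripper_width: 9.0
grasp_force: 62.8
```

```bash
python3 st.py; python3 look.py l5.png
```

```text
rel keyway ux,uy,z [-19.96   1.23  38.5 ] force [ 9.97 -0.21  5.73] torque [-0.16 -3.47 -0.08] yaw -131.82668117340037 w 8.988057770922133 62.84233331680298 t 9.725
grasp [ 448.4391 -230.2735  108.4743] -131.828482035836 [-0.1496  0.3301 -0.4894  0.0058 -0.7297  0.9859] 9.175525167112713 62.84273028373718 [ 6.8963 -7.2513  5.267 ] [-2.4166 -2.5079 -0.0587] 9.825
285 149
355 206
```

View pics/l5.png

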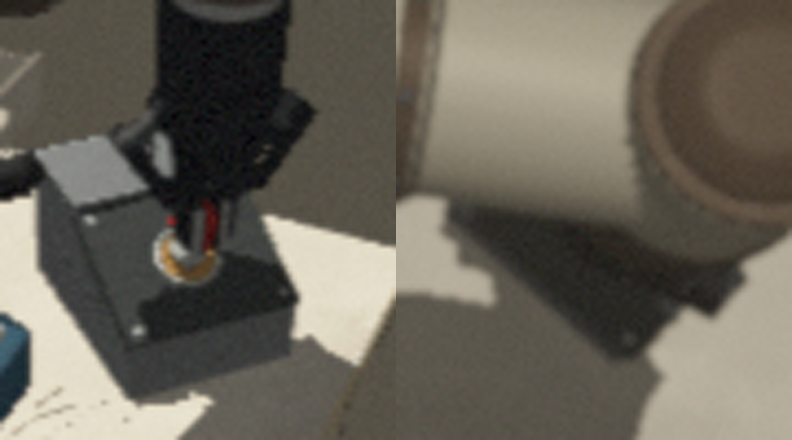

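The key is well into the lock (collar just above the plug at (190,245) in the left crop) with low force. Push home.

Request:
{"api": "carry_out", "payload": {"slide": [[0.001, 0.001, 0.003], [0.002, 0.001, 0.006], [0.003, 0.001, 0.009], [0.003, 0.001, 0.011], [0.003, 0.001, 0.011]], "roll": [0, 0, 0, 0, 0], "claw": [0, 0, 0, 0, 0]}}

```text
clock: 10.45
position: [446.0, -230.9, 255.9]
ee_rot: [0.934, -0.356, 0.01, -0.0]
contact_force: [-3.4, 6.7, 35.7]
gripper_width: 8.9
grasp_force: 69.6
```

```bash
python3 st.py
```

```text
rel keyway ux,uy,z [-18.57   0.38  31.24] force [-6.97  2.76 35.69] torque [0.78 1.07 0.03] yaw -131.73301003261543 w 8.864719781728898 69.60771560668945 t 10.45
```

Request:
{"api": "carry_out", "payload": {"slide": [[0.002, 0, 0.002], [-0.002, 0, 0.004], [0.0, 0, 0.004], [0, 0, 0.004]], "roll": [0, 0, 0, 0], "claw": [0, 0, 0, 0]}}

```text
clock: 10.95
position: [445.3, -230.1, 252.8]
ee_rot: [0.934, -0.356, 0.009, -0.001]
contact_force: [-7.4, 12.8, 45.9]
gripper_width: 8.9
grasp_force: 75.2
```

```bash
python3 st.py
```

```text
rel keyway ux,uy,z [-19.92   0.42  28.08] force [-14.01   4.59  45.94] torque [1.53 3.15 0.02] yaw -131.75337263565734 w 8.911632056579395 75.24731397628784 t 10.95
```

Request:
{"api": "carry_out", "payload": {"slide": [[0, 0, -0.004], [0, 0, -0.007], [0, 0, -0.007], [0, 0, -0.007], [0, 0, -0.04], [0, 0, -0.08], [-0.05, 0, -0.12], [-0.05, 0, -0.12]], "roll": [0, 0, 0, 0, 0, 0, 0, 0], "claw": [0, 0, 0.03, 0.03, 0.03, 0.03, 0.03, 0.03]}}

```text
clock: 11.95
position: [402.4, -196.2, 365.9]
ee_rot: [0.934, -0.358, 0.002, -0.001]
contact_force: [0.5, 0.7, -0.9]
gripper_width: 29.7
grasp_force: 0.0
```

```bash
python3 st.py
python3 - <<'E'
from h import *
np.set_printoptions(precision=1,suppress=True)
k=np.array([462.5,-244.5,70]);X=np.array([.745*.906,-.667*.906,.423]);Y=np.array([.667,.745,0]);Z=np.cross(X,Y)
out=[]
for n,c in(("side",(282,150)),("top",(356,203))):
    q=get_image(n);u,v=c;out.append(cv2.resize(q["img"][v-34:v+34,u-30:u+30],None,fx=6.5,fy=6.5,interpolation=cv2.INTER_CUBIC))
    C=cloud(q)-k;I=q["img"].astype(int);m=(np.linalg.norm(C,axis=-1)<70)&(I[...,0]>85)&(I[...,1]<65)&(I[...,2]<65);P=C[m];P=np.c_[P@X,P@Y,P@Z];P=P[P[:,2]>8]
    print(n,len(P),P.mean(0) if len(P) else 0,np.percentile(P,[3,97],axis=0) if len(P) else 0)
    for z in(14,48):
      for x in(-16,16): print(z,x,proj(q,k+X*x+Z*z))
cv2.imwrite("pics/l6.png",cv2.cvtColor(np.hstack(out),cv2.COLOR_RGB2BGR))
E
```

```text
rel keyway ux,uy,z [-76.62  -3.75 141.23] force [-0.04  0.85 -0.93] torque [-0.02  0.01 -0.05] yaw -131.98912120964437 w 29.7005334675507 0.0 t 11.95
side 44 [-6.6  0.6 47.9] [[-21.9  -5.5  27.3]
 [  6.6   4.7  53. ]]
14 -16 (np.float64(285.1066619689555), np.float64(159.44545359167574))
14 16 (np.float64(280.81002786990047), np.float64(149.95915774120587))
48 -16 (np.float64(288.14348782580237), np.float64(153.2121617613168))
48 16 (np.float64(283.67513203461255), np.float64(143.49149580767588))
top 0 0 0
14 -16 (np.float64(352.6971062568289), np.float64(208.95505898656364))
14 16 (np.float64(362.6203073293468), np.float64(198.08085562640235))
48 -16 (np.float64(350.6851491536926), np.float64(211.99284449422126))
48 16 (np.float64(360.9153540853874), np.float64(200.78909570957694))
```

View pics/l6.png

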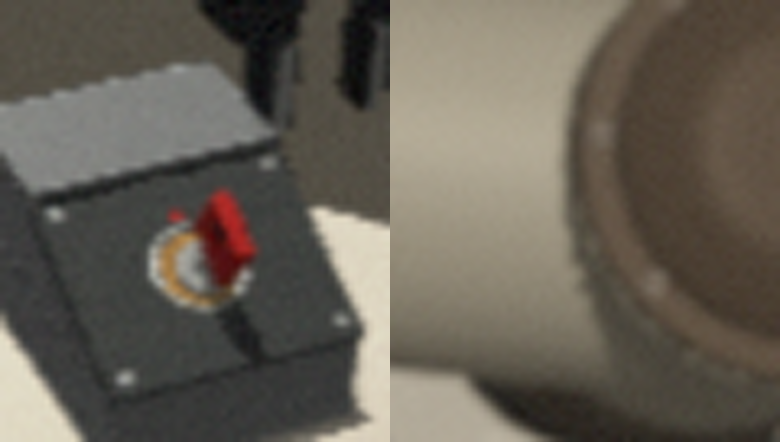

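The key stands in the lock, aligned with the red dot. To judge whether it is fully home or leaning, I fit the bow's silhouette.

```bash
cat > fit.py <<'E'
from h import *
from scipy.optimize import minimize
k=np.array([462.5,-244.5,70]);X=np.array([.745*.906,-.667*.906,.423]);Y=np.array([.667,.745,0]);Z=np.cross(X,Y)
B=np.c_[X,Y,Z]
def mask(q):
    I=q["img"].astype(float);u,v=284,150
    w=np.clip((I[...,0]-np.maximum(I[...,1],I[...,2])-20)/80,0,1)[v-30:v+30,u-30:u+30]
    hard=(w>0.15).astype(np.uint8);n,l,st,_=cv2.connectedComponentsWithStats(hard)
    j=1+np.argmax(st[1:,4]);return (l==j)*np.minimum(1,w*1.6)
def sil(q,th,lean,h,side=0):
    Rk=R.from_euler("ZYX",[-th,lean,side]).as_matrix()
    P=np.array([[x,y,z] for x in(-16,16) for y in(-5,5) for z in(14,48)])@Rk.T+[0,0,h]
    uv=np.array([proj(q,k+B@p) for p in P])-[254,120]
    m=np.zeros((480,480),np.uint8);cv2.fillConvexPoly(m,cv2.convexHull(((uv+.5)*8).astype(np.int32)),255)
    return cv2.resize(m,(60,60),interpolation=cv2.INTER_AREA)/255
if __name__=="__main__":
    q=get_image("side");w=mask(q);print("mask area",w.sum())
    f=lambda p:np.abs(sil(q,0,p[0],p[1],p[2])-w).sum()
    print("home cost",f([0,0,0]))
    import itertools
    L=sorted((round(f(p),1),*np.round(p,2)) for p in itertools.product(np.arange(-.24,.13,.04),np.arange(0,13,2),np.arange(-.12,.13,.06)))
    for h in np.arange(0,13,2): print([l for l in L if l[2]==h][0])
    ys,xs=np.indices(w.shape);s=sil(q,0,0,0)
    print("centroid",(w*xs).sum()/w.sum(),(w*ys).sum()/w.sum(),"model",(s*xs).sum()/s.sum(),(s*ys).sum()/s.sum(),s.sum())
E
python3 fit.py
```

```text
mask area 78.14
home cost 63.048235294117646
(np.float64(46.1), np.float64(-0.12), np.float64(0.0), np.float64(0.06))
(np.float64(45.6), np.float64(-0.12), np.float64(2.0), np.float64(0.06))
(np.float64(42.8), np.float64(-0.16), np.float64(4.0), np.float64(0.0))
(np.float64(40.5), np.float64(-0.16), np.float64(6.0), np.float64(0.0))
(np.float64(39.5), np.float64(-0.2), np.float64(8.0), np.float64(0.0))
(np.float64(37.0), np.float64(-0.24), np.float64(10.0), np.float64(-0.06))
(np.float64(33.4), np.float64(-0.24), np.float64(12.0), np.float64(-0.06))
centroid 31.808804709495774 31.880982851292554 model 30.47087173714206 31.469183142193767 111.47450980392156
```

```bash
python3 - <<'E'
import re
s=open('fit.py').read()
s=s.replace('w=np.clip((I[...,0]-np.maximum(I[...,1],I[...,2])-20)/80,0,1)[v-30:v+30,u-30:u+30]','g=np.maximum(I[...,1],I[...,2]);w=np.clip((I[...,0]-1.25*g)/40,0,1)[v-30:v+30,u-30:u+30]').replace('np.minimum(1,w*1.6)','w')
open('fit.py','w').write(s)
E
python3 fit.py
python3 - <<'E'
from fit import *
q=get_image("side");J=q["img"].astype(int);s=sil(q,0,0,0)
print("cols",*range(276,298))
for r in range(140,166): print(r,' '.join(f"{J[r,c,0]:3d}/{J[r,c,1]:3d}{'#' if s[r-120,c-254]>.5 else ' '}" for c in range(276,298)))
E
```

```text
mask area 89.26250000000002
home cost 52.741421568627445
(np.float64(28.6), np.float64(-0.12), np.float64(0.0), np.float64(0.06))
(np.float64(25.8), np.float64(-0.12), np.float64(2.0), np.float64(0.06))
(np.float64(26.4), np.float64(-0.16), np.float64(4.0), np.float64(0.0))
(np.float64(22.7), np.float64(-0.16), np.float64(6.0), np.float64(0.0))
(np.float64(20.3), np.float64(-0.2), np.float64(8.0), np.float64(0.0))
(np.float64(20.8), np.float64(-0.24), np.float64(10.0), np.float64(-0.06))
(np.float64(17.1), np.float64(-0.24), np.float64(12.0), np.float64(-0.06))
centroid 32.14115670074219 31.866055174345327 model 30.47087173714206 31.469183142193767 111.47450980392156
cols 276 277 278 279 280 281 282 283 284 285 286 287 288 289 290 291 292 293 294 295 296 297
140 125/125  129/129  112/113   92/ 92   77/ 76   70/ 68   60/ 61   52/ 54   40/ 44   40/ 41   34/ 35   35/ 37   38/ 40   41/ 42   52/ 55   64/ 64   96/ 99  110/110   84/ 86   60/ 60   70/ 68   81/ 77 
141  70/ 71   67/ 68   60/ 62   47/ 49   42/ 44   31/ 33   34/ 37   41/ 42   58/ 58   58/ 61   62/ 65   62/ 64   63/ 66   62/ 63 
[... 4219 characters left out ...]
/ 60   54/ 54   58/ 59   63/ 65   63/ 65   68/ 70   60/ 64   63/ 64   62/ 65   61/ 63   65/ 67 
163  62/ 63   62/ 64   63/ 67   80/ 82   91/ 89   91/ 89  115/113  125/122  107/105   77/ 76   56/ 55   40/ 37   35/ 31   58/ 57   62/ 65   66/ 68   67/ 71   66/ 69   65/ 67   62/ 65   62/ 64   64/ 68 
164  68/ 67   64/ 65   63/ 68   65/ 67   65/ 66   69/ 72   77/ 80   79/ 81   74/ 75   52/ 52   39/ 41   31/ 32   26/ 29   35/ 36   53/ 57   62/ 64   62/ 64   65/ 67   69/ 70   62/ 65   64/ 64   61/ 62 
165  67/ 69   70/ 70   65/ 67   64/ 65   67/ 68   64/ 66   69/ 69   64/ 66   62/ 65   62/ 66   42/ 45   29/ 35   28/ 31   36/ 39   52/ 55   58/ 62   63/ 66   63/ 67   68/ 71   63/ 64   65/ 66   66/ 66
```

Request:
{"api": "carry_out", "payload": {"slide": [[0.03, -0.003, 0], [0.066, -0.003, 0.01], [0.066, -0.003, 0.04], [0.066, -0.003, 0.065], [0.066, -0.003, 0.072], [0.066, -0.003, 0.076], [0.066, -0.003, 0.078], [0.066, -0.003, 0.078]], "roll": [0, 0, 0, 0, 0, 0, 0, 0], "claw": [0, 0, 0, 0, 0, 0, 0, 0]}}

```text
clock: 13.2
position: [458.3, -240.8, 291.7]
ee_rot: [0.934, -0.357, 0.005, 0.002]
contact_force: [-3.2, -1.5, 27.3]
gripper_width: -0.0
grasp_force: 13.5
```

```bash
python3 st.py
```

```text
rel keyway ux,uy,z [-3.82  0.1  66.98] force [-1.37 -3.24 27.33] torque [-1.07  0.43  0.02] yaw -131.8302311117665 w -0.038259047953965064 13.520555292489007 t 13.2
```

Request:
{"api": "carry_out", "payload": {"slide": [[0, 0, 0.002], [0.004, 0, 0.003], [0.004, 0, 0.003]], "roll": [0, 0, 0], "claw": [0, 0, 0]}}

```text
clock: 13.58
position: [460.1, -242.8, 291.2]
ee_rot: [0.934, -0.357, 0.003, 0.002]
contact_force: [-11.6, 7.1, 47.4]
gripper_width: -0.1
grasp_force: 23.4
```

```bash
python3 st.py
```

```text
rel keyway ux,uy,z [-1.81 -0.46 66.49] force [-13.39  -2.51  47.38] torque [-0.74  4.19 -0.03] yaw -131.81267032644845 w -0.1478419639452636 23.40630083112046 t 13.575
```

Request:
{"api": "carry_out", "payload": {"slide": [[0, 0, -0.03], [0, 0, -0.06], [-0.06, 0, -0.08], [-0.06, 0, -0.08]], "roll": [0, 0, 0, 0], "claw": [0.02, 0.02, 0.02, 0.02]}}

```text
clock: 14.08
position: [411.8, -200.5, 363.6]
ee_rot: [0.934, -0.358, 0.0, -0.0]
contact_force: [-0.2, 0.4, -0.2]
gripper_width: 20.1
grasp_force: 0.0
```

```bash
python3 st.py; python3 fit.py
python3 - <<'E'
from fit import *
q=get_image("side");J=q["img"].astype(int)
for r in range(143,164): print(r,' '.join(f"{J[r,c,0]:3d}/{J[r,c,1]:3d}" for c in range(276,292)))
E
```

```text
rel keyway ux,uy,z [-67.16  -0.94 138.93] force [-0.42  0.2  -0.17] torque [ 0.04 -0.07  0.04] yaw -131.9808893716748 w 20.067358937345624 0.0 t 14.075
mask area 95.67500000000001
home cost 39.21372549019608
(np.float64(29.1), np.float64(0.0), np.float64(0.0), np.float64(0.06))
(np.float64(30.4), np.float64(-0.04), np.float64(2.0), np.float64(0.06))
(np.float64(25.7), np.float64(-0.08), np.float64(4.0), np.float64(0.0))
(np.float64(24.5), np.float64(-0.08), np.float64(6.0), np.float64(0.0))
(np.float64(25.6), np.float64(-0.12), np.float64(8.0), np.float64(-0.06))
(np.float64(22.0), np.float64(-0.16), np.float64(10.0), np.float64(-0.06))
(np.float64(20.4), np.float64(-0.16), np.float64(12.0), np.float64(-0.06))
centroid 31.191011235955056 30.81421478965247 model 30.47087173714206 31.469183142193767 111.47450980392156
143  60/ 62  61/ 63  65/ 67  65/ 66  60/ 64  60/ 62  67/ 67  69/ 70  68/ 64  73/ 68  68/ 64  67/ 68  63/ 65  64/ 65  63/ 66  64/ 64
144  68/ 67  64/ 67  68/ 68  66/ 67  66/ 69  65/ 66  66/ 71  75/ 65 110/ 57 122/ 51  98/ 51  72/ 62  65/ 65  67/ 68  70/ 71  69/ 69
145  64/
[... 1799 characters left out ...]
  91/ 46 138/111 169/163 125/127  74/ 76
159 167/166 166/149 161/125 136/110 132/129 156/156 156/156 115/117  82/ 76  75/ 55  77/ 47  90/ 65 127/118 125/122  86/ 87  66/ 67
160 110/108 151/136 171/137 164/127 134/111 117/110 131/132 107/108  82/ 80  78/ 74  78/ 64  90/ 78 148/147 125/125  76/ 79  63/ 65
161  73/ 73 108/103 147/136 156/135 158/126 144/114 118/ 99  95/ 83  86/ 75  80/ 66  78/ 63  78/ 71  93/ 92  81/ 84  68/ 68  66/ 68
162  67/ 69  71/ 71  90/ 90 136/132 155/146 140/123 135/116 139/115 110/ 91  81/ 72  81/ 75  63/ 64  50/ 52  60/ 62  66/ 68  65/ 68
163  65/ 66  68/ 70  70/ 69  78/ 78  90/ 89  93/ 90 115/113 125/121 109/109  75/ 73  52/ 54  43/ 42  34/ 37  54/ 57  64/ 65  66/ 70
```

The push righted the key: the bow fit now gives lean about 0, the collar is on the plug, and the finger height agrees with home. Next I straddle the bow loosely and turn.

Request:
{"api": "carry_out", "payload": {"slide": [[0.05, -0.001, 0.02], [0.05, -0.001, 0.05], [0.05, -0.001, 0.08], [0.05, -0.001, 0.092], [0.05, -0.001, 0.092]], "roll": [0, 0, 0, 0, 0], "claw": [0.022, 0.022, 0.022, 0.02, 0.02]}}

```text
clock: 14.8
position: [451.8, -234.5, 269.7]
ee_rot: [0.933, -0.359, -0.001, 0.0]
contact_force: [1.1, -0.0, -0.5]
gripper_width: 20.1
grasp_force: 0.0
```

```bash
python3 st.py
```

```text
rel keyway ux,uy,z [-14.96   0.12  44.96] force [ 0.86  0.75 -0.48] torque [-0.01  0.   -0.  ] yaw -132.0468569071513 w 20.139632061096783 0.0 t 14.8
```

Request:
{"api": "carry_out", "payload": {"slide": [[-0.002, 0, 0], [-0.002, 0, 0], [-0.002, 0, 0], [-0.002, 0, 0], [-0.002, 0, 0], [-0.002, 0, 0], [-0.002, 0, 0]], "roll": [9, 18, 27, 36, 45, 54, 54], "claw": [0.02, 0.02, 0.02, 0.02, 0.02, 0.02, 0.02]}}

```text
clock: 15.68
position: [450.6, -233.0, 272.2]
ee_rot: [-0.67, 0.743, -0.001, 0.001]
contact_force: [-0.2, -0.3, 1.9]
gripper_width: 19.9
grasp_force: 2.3
```

```bash
python3 st.py
```

```text
rel keyway ux,uy,z [-16.15   0.82  47.46] force [ 0.07 -0.36  1.91] torque [-0.19 -0.04  0.08] yaw 174.1036766040099 w 19.859821778897764 2.259453809238039 t 15.675
```

Request:
{"api": "carry_out", "payload": {"slide": [[0, 0, 0], [0, 0, 0], [0, 0, 0], [0, 0, 0], [0, 0, 0], [0, 0, 0]], "roll": [9, 18, 27, 36, 45, 50], "claw": [0.02, 0.02, 0.02, 0.02, 0.02, 0.02]}}

```text
clock: 16.42
position: [449.8, -232.7, 271.9]
ee_rot: [-0.292, 0.956, -0.0, -0.0]
contact_force: [-3.1, 1.3, 6.1]
gripper_width: 19.9
grasp_force: 9.8
```

```bash
python3 st.py
python3 - <<'E'
from h import *
np.set_printoptions(precision=1,suppress=True)
S=get_image("side");C=cloud(S)
u,v=map(int,proj(S,[519,-294,97]))
for d in place_of(S,"lid_edge"): print(d,depth_pt(S,d["at"]))
u0,v0=256,115;m=(abs(C[...,0]-519)<60)&(abs(C[...,1]+294)<60);P=C[m];print(len(P),np.percentile(P[:,2],[5,25,50,75,90]))
E
```

```text
rel keyway ux,uy,z [-17.28   0.28  47.21] force [-3.2  -1.13  6.06] torque [-0.17  1.02  0.25] yaw 124.00187148517915 w 19.856357345926625 9.77644584607333 t 16.425
1108 [-617.5   44.    76.7   91.5  136.4]
```

Request:
{"api": "carry_out", "payload": {"slide": [[0, 0, 0], [0, 0, 0], [0, 0, 0]], "roll": [6, 12, 12], "claw": [0.02, 0.02, 0.02]}}

```text
clock: 16.9
position: [449.5, -232.6, 272.5]
ee_rot: [-0.193, 0.981, -0.0, -0.001]
contact_force: [-5.2, 1.9, 9.4]
gripper_width: 20.0
grasp_force: 23.2
```

```bash
python3 st.py
python3 - <<'E'
from h import *
a=get_image("side")["img"][90:180,215:335];b=get_image("top")["img"][150:240,310:430]
cv2.imwrite("pics/l7.png",cv2.cvtColor(cv2.resize(np.hstack([a,b]),None,fx=3.3,fy=3.3,interpolation=cv2.INTER_CUBIC),cv2.COLOR_RGB2BGR))
E
```

```text
rel keyway ux,uy,z [-17.67  -0.05  47.77] force [-5.11 -2.04  9.43] torque [-0.46  1.51  0.62] yaw 112.31390706746558 w 19.99506196277752 23.242965498939157 t 16.9
```

View pics/l7.png

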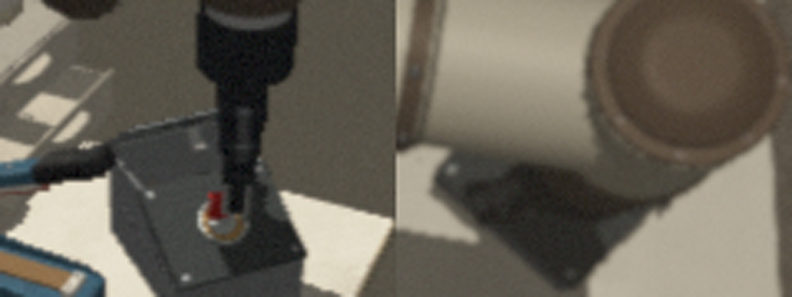

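The lid stands open (interior visible at about (180,150) in the left crop) and the torque has risen to 0.6 N m, so the plug is at its stop. I let go, rise and check that the key is home.

Request:
{"api": "carry_out", "payload": {"slide": [[0, 0, 0], [0, 0, 0], [0, 0, 0], [0, 0, -0.03], [0, 0, -0.07], [0, 0, -0.1], [0, 0, -0.1]], "roll": [-6, -12, -12, -12, -12, -12, -12], "claw": [0.02, 0.03, 0.035, 0.035, 0.035, 0.035, 0.035]}}

```text
clock: 17.88
position: [450.6, -232.9, 373.6]
ee_rot: [-0.292, 0.956, -0.002, 0.003]
contact_force: [0.3, 0.7, -0.7]
gripper_width: 35.1
grasp_force: 0.0
```

```bash
python3 st.py
python3 - <<'E'
from fit import *
q=get_image("side");w=mask(q);print(w.sum())
import itertools
f=lambda p:np.abs(sil(q,*p)-w).sum()
L=sorted((round(f(p),1),*np.round(p,2)) for p in itertools.product(np.arange(.9,1.7,.1),(-.12,-.06,0,.06,.12),np.arange(0,9,2),(-.18,-.12,-.06,0,.06,.12,.18)))
for l in L[:6]: print(*l)
for h in np.arange(0,9,2): print(*[l for l in L if l[3]==h][0])
J=q["img"].astype(int)
for r in range(143,164): print(r,' '.join(f"{J[r,c,0]:3d}/{J[r,c,1]:3d}" for c in range(275,293)))
E
```

```text
rel keyway ux,uy,z [-15.63   1.18 148.94] force [-0.24  0.66 -0.65] torque [-0.   -0.    0.03] yaw 123.97370835230916 w 35.05908438512457 0.0 t 17.875
87.51874999999998
21.2 1.4 -0.12 8.0 0.06
21.9 1.5 -0.12 8.0 0.06
22.9 1.5 -0.12 6.0 0.06
23.1 1.4 -0.12 6.0 0.06
24.2 1.6 -0.12 6.0 0.06
24.5 1.6 -0.12 8.0 0.06
28.6 1.4 -0.06 0.0 0.0
27.2 1.4 -0.06 2.0 0.0
26.0 1.4 -0.06 4.0 0.0
22.9 1.5 -0.12 6.0 0.06
21.2 1.4 -0.12 8.0 0.06
143  64/ 66  62/ 65  65/ 65  69/ 71  65/ 66  67/ 67  68/ 70  66/ 67  69/ 69  67/ 68  66/ 69  67/ 70  62/ 66  64/ 65  67/ 67  63/ 65  62/ 62  68/ 66
144  66/ 67  68/ 69  67/ 68  64/ 68  65/ 68  64/ 65  67/ 70  64/ 67  67/ 67  66/ 69  61/ 63  64/ 64  59/ 60  66/ 67  61/ 62  64/ 65  63/ 66  68/ 70
145  65/ 64  61/ 63  63/ 68  61/ 63  65/ 69  66/ 68  61/ 66  65/ 68  64/ 64  65/ 65  68/ 70  65/ 68  64/ 66  67/ 67  63/ 61  64/ 65  64/ 64  66/ 68
146  66/ 70  70/ 69  64/ 67  65/ 63  66/ 69  65/ 67  67/ 68  67/ 69  66/ 68  63/ 65  66/ 67  67/ 66  71/ 66  69/ 52  74/ 44  67/ 54  61/ 62  59/ 63
147  65/ 67  66/ 65  68/ 69  70/ 66  72/ 69  67/ 66  66/ 69  71/ 66  75/ 64  8
[... 1737 characters left out ...]
/101  96/ 97  89/ 89  79/ 80  78/ 81  80/ 80  78/ 75  80/ 68  80/ 62  77/ 66  73/ 71  47/ 48  34/ 37  37/ 39
160  77/ 77 109/108 143/129 159/131 122/ 98  88/ 79  82/ 77  78/ 78  80/ 80  83/ 78  82/ 69  83/ 65  76/ 62  75/ 72  58/ 62  40/ 41  33/ 35  34/ 32
161  62/ 66  72/ 75 106/104 145/135 122/110  86/ 73  80/ 63  81/ 69  81/ 65  79/ 63  83/ 63  79/ 62  73/ 66  69/ 71  50/ 52  35/ 35  27/ 32  28/ 30
162  63/ 66  69/ 72  69/ 69  90/ 87 109/108  96/ 92  78/ 68  79/ 66  79/ 65  79/ 65  77/ 69  77/ 74  68/ 66  49/ 48  35/ 34  33/ 34  32/ 36  31/ 31
163  61/ 63  62/ 63  65/ 68  66/ 69  71/ 74  72/ 73  69/ 68  79/ 78  83/ 82  79/ 78  64/ 62  55/ 57  39/ 41  32/ 33  29/ 35  31/ 35  32/ 34  29/ 31
```

Request:
{"api": "carry_out", "payload": {"slide": [[0, 0, 0.03], [0, 0.001, 0.06], [0, 0.001, 0.078], [0, 0.001, 0.083], [0, 0.001, 0.087], [0, 0.001, 0.087]], "roll": [6, 12, 12, 12, 12, 12], "claw": [0, 0, 0, 0, 0, 0]}}

```text
clock: 18.68
position: [448.6, -232.5, 287.9]
ee_rot: [-0.192, 0.981, -0.001, -0.002]
contact_force: [-11.1, 3.4, 31.0]
gripper_width: -0.2
grasp_force: 15.6
```

```bash
python3 st.py
```

```text
rel keyway ux,uy,z [-18.59  -1.02  63.19] force [-10.54  -4.87  30.96] torque [-1.75  3.18  0.02] yaw 112.09008447508319 w -0.1568696076182992 15.610910542745842 t 18.675
```

Request:
{"api": "carry_out", "payload": {"slide": [[-0.0013, -0.0027, 0.001], [-0.0026, -0.0054, 0.002], [-0.0026, -0.0054, 0.002]], "roll": [0, 0, 0], "claw": [0, 0, 0]}}

```text
clock: 19.05
position: [450.5, -234.8, 287.7]
ee_rot: [-0.191, 0.982, 0.002, -0.006]
contact_force: [-22.0, 17.8, 52.4]
gripper_width: 0.1
grasp_force: 26.5
```

```bash
python3 st.py
```

```text
rel keyway ux,uy,z [-16.94  -1.87  62.99] force [-28.23  -1.38  52.41] torque [-0.52  8.56 -0.02] yaw 112.05337847580456 w 0.09133924801433284 26.5466305607697 t 19.05
```

Request:
{"api": "carry_out", "payload": {"slide": [[0, 0, -0.03], [0, 0, -0.08], [0, 0, -0.12], [0, 0, -0.12]], "roll": [0, 0, 0, 0], "claw": [0, 0, 0, 0]}}

```text
clock: 19.55
position: [454.3, -236.1, 404.6]
ee_rot: [-0.191, 0.982, -0.001, 0.003]
contact_force: [-0.2, 0.8, -0.4]
gripper_width: -0.2
grasp_force: 0.0
```

```bash
python3 st.py
python3 - <<'E'
from fit import *
q=get_image("side");w=mask(q);print(w.sum())
import itertools
f=lambda p:np.abs(sil(q,*p)-w).sum()
L=sorted((round(f(p),1),*np.round(p,2)) for p in itertools.product(np.arange(.9,1.7,.1),(-.12,-.06,0,.06,.12),np.arange(0,9,2),(-.18,-.12,-.06,0,.06,.12,.18)))
for h in np.arange(0,9,2): print(*[l for l in L if l[3]==h][0])
J=q["img"].astype(int)
for r in range(145,163): print(r,' '.join(f"{J[r,c,0]:3d}/{J[r,c,1]:3d}" for c in range(275,293)))
for t in("lid_edge","keyway","key"):
    for d in place_of(q,t): print(t,d,np.round(depth_pt(q,d["at"])))
E
```

```text
rel keyway ux,uy,z [-10.8    1.28 179.88] force [-0.68  0.45 -0.42] torque [0.02 0.05 0.  ] yaw 111.97765004185003 w -0.23534827436381553 0.0 t 19.55
85.06875000000001
30.1 1.4 -0.06 0.0 0.0
27.9 1.3 -0.06 2.0 0.0
27.1 1.4 -0.06 4.0 0.0
25.6 1.4 -0.12 6.0 0.06
23.2 1.4 -0.12 8.0 0.06
145  70/ 72  66/ 68  65/ 68  66/ 66  67/ 70  63/ 64  65/ 64  63/ 63  63/ 65  64/ 67  66/ 69  60/ 62  71/ 71  66/ 66  66/ 66  63/ 63  67/ 70  62/ 64
146  64/ 66  63/ 65  65/ 68  66/ 68  69/ 71  61/ 61  64/ 65  66/ 68  66/ 69  66/ 69  70/ 65  65/ 60  65/ 58  71/ 55  73/ 42  70/ 45  63/ 59  65/ 67
147  67/ 69  65/ 67  67/ 69  69/ 67  70/ 65  67/ 66  65/ 65  70/ 64  76/ 65  86/ 61 110/ 54  98/ 50  80/ 35  83/ 30  82/ 18  84/ 32  72/ 54  62/ 62
148  69/ 70  63/ 67  70/ 65 108/ 61 104/ 58  86/ 66  86/ 65 117/ 60 129/ 53 161/ 50 170/ 43 127/ 32  90/ 25  85/ 21  85/ 13  88/ 30  71/ 46  67/ 62
149  65/ 67  63/ 66  80/ 69 141/ 61 148/ 58 122/ 53 156/ 51 173/ 43 176/ 48 174/ 44 164/ 38 121/ 24  90/ 25  83/ 21  82/ 20  72/ 28  66/ 53  60/ 61
150  68/ 71  64/ 67  76/ 76  96/ 84 115/ 98 111/ 70 148/ 41 169/ 42 158/ 35
[... 1455 characters left out ...]
6  81/ 80  79/ 79  78/ 80  78/ 77  81/ 71  80/ 64  75/ 60  72/ 69  62/ 63  44/ 45  36/ 38  33/ 34
161  63/ 66  70/ 72 101/ 99 145/135 118/108  86/ 75  81/ 67  75/ 65  82/ 69  78/ 62  79/ 62  77/ 62  78/ 72  67/ 66  50/ 49  33/ 33  30/ 33  32/ 35
162  64/ 69  67/ 70  72/ 71  84/ 84 106/105  96/ 92  82/ 72  80/ 67  79/ 64  76/ 64  79/ 69  75/ 72  63/ 61  49/ 49  32/ 35  25/ 28  34/ 33  29/ 30
lid_edge {'at': [273.7, 122.8], 'conf': 0.77} [ 731. -842. -206.]
keyway {'at': [283.2, 156.1], 'conf': 0.55} [ 455. -234.   83.]
key {'at': [179.2, 283.5], 'conf': 0.92} [491. 226.  64.]
key {'at': [254.3, 224.1], 'conf': 0.67} [429.  10.  53.]
key {'at': [282.3, 157.4], 'conf': 0.55} [ 458. -235.   77.]
```

```bash
python3 -c "
from bench import *
print(job_done())"
```

```text
the job is handed in; nothing more can be done
None
```

I handed the job in at about 19.6 s: the red key is home in the lock and turned to its stop, the lid is open, and the arm is clear. That rests on camera and force readings, since the hand-in returned no verdict. I did not recheck the jar, clip and tape roll afterwards, but no move was aimed near them.

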